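# Load the centrifuge rotor in balance

### The job

Load the centrifuge rotor for a balanced run: stand the four white screw-capped centrifuge bottles, two large and two small, upright in its four buckets, one to a bucket, so that each bottle has its twin of the same size in the bucket directly opposite, across the hub. Leave the red-capped dropper bottle and the glass beaker where they stand.

Things in the scene. Friction and masses are not known exactly. Their poses are not given: they have to be found in the camera images.
- large_1: white plastic centrifuge bottle with a ribbed white screw cap, the LARGE size, a plain closed cylinder 40 mm in diameter and 112 mm tall; the cap is the top 20 mm and 38 mm across, and is fixed on; 0.12 kg. Stands upright on the worktop at the start. Origin: centre of its underside; z up. Twin of large_2.
- large_2: white plastic centrifuge bottle with a ribbed white screw cap, the LARGE size, a plain closed cylinder 40 mm in diameter and 112 mm tall; the cap is the top 20 mm and 38 mm across, and is fixed on; 0.12 kg. Stands upright on the worktop at the start. Origin: centre of its underside; z up. Twin of large_1.
- small_1: white plastic centrifuge bottle with a ribbed white screw cap, the SMALL size, a plain closed cylinder 32 mm in diameter and 84 mm tall; the cap is the top 20 mm and 30 mm across, and is fixed on; 0.06 kg. Stands upright on the worktop at the start. Origin: centre of its underside; z up. Twin of small_2.
- small_2: white plastic centrifuge bottle with a ribbed white screw cap, the SMALL size, a plain closed cylinder 32 mm in diameter and 84 mm tall; the cap is the top 20 mm and 30 mm across, and is fixed on; 0.06 kg. Stands upright on the worktop at the start. Origin: centre of its underside; z up. Twin of small_1.
- bucket_1: bucket 1, facing bucket 3 across the hub: open steel cup 49 mm tall, lip 65 mm across, bore 56 mm at the floor, 60 mm at the mouth. Origin: on its axis at trunnion height, 52 mm above the worktop, 15 mm below the mouth, 28 mm above the inner floor, 90 mm from the hub's axis; z up, x away from the hub. Buckets 1 to 4 stand a quarter turn apart, in that order, round one hub.
- bucket_2: bucket 2, facing bucket 4 across the hub: open steel cup 49 mm tall, lip 65 mm across, bore 56 mm at the floor, 60 mm at the mouth. Origin: on its axis at trunnion height, 52 mm above the worktop, 15 mm below the mouth, 28 mm above the inner floor, 90 mm from the hub's axis; z up, x away from the hub. Hangs on stiff trunnions: pushed, a bucket tilts outward a little.
- bucket_3: bucket 3, facing bucket 1 across the hub: open steel cup 49 mm tall, lip 65 mm across, bore 56 mm at the floor, 60 mm at the mouth. Origin: on its axis at trunnion height, 52 mm above the worktop, 15 mm below the mouth, 28 mm above the inner floor, 90 mm from the hub's axis; z up, x away from the hub. Apart from bottles nothing of the rotor is higher than 76 mm over the worktop.
- bucket_4: bucket 4, facing bucket 2 across the hub: open steel cup 49 mm tall, lip 65 mm across, bore 56 mm at the floor, 60 mm at the mouth. Origin: on its axis at trunnion height, 52 mm above the worktop, 15 mm below the mouth, 28 mm above the inner floor, 90 mm from the hub's axis; z up, x away from the hub. The rotor's place and angle vary; it turns stiffly on its stand if pushed (0.4 N m).
- dropper: bystander: small white dropper bottle with a printed band round it and a red cap, 29 mm in diameter, 62 mm tall, standing loose on the worktop; origin at the centre of its underside.
- beaker: bystander: empty clear glass beaker, 57 x 62 mm, 72 mm tall, standing loose on the worktop; origin at the centre of its underside.
Things that resemble listed ones, but are neither listed nor needed, are in the scene too. What is shaped like the large_2 but orange or yellow is not meant.

How it is judged (in metres and radians):
At the end, for the whole second after the job is handed in: Each bottle stands upright (0.15 rad) and at rest on the floor of its own bucket (within 5 mm in height, 16 mm of the centre); the large ones are in two opposite buckets, the small ones in the other two. The dropper bottle and beaker are within 30 mm of their start (((horizontal distance between large_1 and bucket_1 below 0.016 m and z of large_1 in the frame of bucket_1 between -0.033 and -0.023 m and horizontal distance between large_2 and bucket_3 below 0.016 m and z of large_2 in the frame of bucket_3 between -0.033 and -0.023 m and horizontal distance between small_1 and bucket_2 below 0.016 m and z of small_1 in the frame of bucket_2 between -0.033 and -0.023 m and horizontal distance between small_2 and bucket_4 below 0.016 m and z of small_2 in the frame of bucket_4 between -0.033 and -0.023 m) or (horizontal distance between large_1 and bucket_1 below 0.016 m and z of large_1 in the frame of bucket_1 between -0.033 and -0.023 m and horizontal distance between large_2 and bucket_3 below 0.016 m and z of large_2 in the frame of bucket_3 between -0.033 and -0.023 m and horizontal distance between small_1 and bucket_4 below 0.016 m and z of small_1 in the frame of bucket_4 between -0.033 and -0.023 m and horizontal distance between small_2 and bucket_2 below 0.016 m and z of small_2 in the frame of bucket_2 between -0.033 and -0.023 m) or (horizontal distance between large_1 and bucket_2 below 0.016 m and z of large_1 in the frame of bucket_2 between -0.033 and -0.023 m and horizontal distance between large_2 and bucket_4 below 0.016 m and z of large_2 in the frame of bucket_4 between -0.033 and -0.023 m and horizontal distance between small_1 and bucket_1 below 0.016 m and z of small_1 in the frame of bucket_1 between -0.033 and -0.023 m and horizontal distance between small_2 and bucket_3 below 0.016 m and z of small_2 in the frame of bucket_3 between -0.033 and -0.023 m) or (horizontal distance between large_1 and bucket_2 below 0.016 m and z of large_1 in the frame of bucket_2 between -0.033 and -0.023 m and horizontal distance between large_2 and bucket_4 below 0.016 m and z of large_2 in the frame of bucket_4 between -0.033 and -0.023 m and horizontal distance between small_1 and bucket_3 below 0.016 m and z of small_1 in the frame of bucket_3 between -0.033 and -0.023 m and horizontal distance between small_2 and bucket_1 below 0.016 m and z of small_2 in the frame of bucket_1 between -0.033 and -0.023 m) or (horizontal distance between large_1 and bucket_3 below 0.016 m and z of large_1 in the frame of bucket_3 between -0.033 and -0.023 m and horizontal distance between large_2 and bucket_1 below 0.016 m and z of large_2 in the frame of bucket_1 between -0.033 and -0.023 m and horizontal distance between small_1 and bucket_2 below 0.016 m and z of small_1 in the frame of bucket_2 between -0.033 and -0.023 m and horizontal distance between small_2 and bucket_4 below 0.016 m and z of small_2 in the frame of bucket_4 between -0.033 and -0.023 m) or (horizontal distance between large_1 and bucket_3 below 0.016 m and z of large_1 in the frame of bucket_3 between -0.033 and -0.023 m and horizontal distance between large_2 and bucket_1 below 0.016 m and z of large_2 in the frame of bucket_1 between -0.033 and -0.023 m and horizontal distance between small_1 and bucket_4 below 0.016 m and z of small_1 in the frame of bucket_4 between -0.033 and -0.023 m and horizontal distance between small_2 and bucket_2 below 0.016 m and z of small_2 in the frame of bucket_2 between -0.033 and -0.023 m) or (horizontal distance between large_1 and bucket_4 below 0.016 m and z of large_1 in the frame of bucket_4 between -0.033 and -0.023 m and horizontal distance between large_2 and bucket_2 below 0.016 m and z of large_2 in the frame of bucket_2 between -0.033 and -0.023 m and horizontal distance between small_1 and bucket_1 below 0.016 m and z of small_1 in the frame of bucket_1 between -0.033 and -0.023 m and horizontal distance between small_2 and bucket_3 below 0.016 m and z of small_2 in the frame of bucket_3 between -0.033 and -0.023 m) or (horizontal distance between large_1 and bucket_4 below 0.016 m and z of large_1 in the frame of bucket_4 between -0.033 and -0.023 m and horizontal distance between large_2 and bucket_2 below 0.016 m and z of large_2 in the frame of bucket_2 between -0.033 and -0.023 m and horizontal distance between small_1 and bucket_3 below 0.016 m and z of small_1 in the frame of bucket_3 between -0.033 and -0.023 m and horizontal distance between small_2 and bucket_1 below 0.016 m and z of small_2 in the frame of bucket_1 between -0.033 and -0.023 m)) and angle between each of large_1, large_2, small_1, small_2's own z axis and vertical below 0.15 rad and linear speed of each of large_1, large_2, small_1, small_2 below 0.02 m/s and distance of each of dropper, beaker from where it was at the start of the episode below 0.03 m); the robot touches nothing.
It fails at once if the dropper bottle is moved by more than 30 mm (distance of dropper from where it was at the start of the episode above 0.03 m).
It fails at once if the glass beaker is moved by more than 30 mm (distance of beaker from where it was at the start of the episode above 0.03 m).
It also fails if it takes over 112 s, if anything falls off the work surface, if the arm or the gripper's body presses on something with over 40 N, if the wrist force passes 120 N, or if a joint passes its speed limit or range.

### The arm

A 6-joint arm with a two-finger parallel gripper is mounted at the origin on a cart in front of the work surface, level with it; the furniture and walls round the work are solid. World frame = base frame: x ahead of the robot, y to its left, z up, the work surface at z = 0. Lengths are in mm, angles in degrees, forces in N, time in s.
With the tool pointing down it reaches from about 300 to 850 mm from the base axis. Payload 4.2 kg.
Tool frame: the origin (TCP) lies between the finger pads; the fingertips stand 14 mm ahead of it and the grasp point (between the pads) lies 5 mm behind it; z points along the fingers, y is the line along which they close (so a half turn about z gives the same grasp; the last joint's range is limited). The gripper opens to 91 mm and grips with 3 to 60 N. Pads are 32 mm wide; open, the fingers measure 118 mm over their backs; the gripper's body (76 mm by 178 mm) begins 60 mm behind the grasp point.
Start: joints at [73.224, 18.312, 89.639, -0, 72.044, -1.146], TCP at [154.923, 553.751, 227.976] pointing down, gripper open.
Joint ranges: [-177.97, 177.97], [-48.28, 115.42], [12.27, 149.76], [-77.06, 257.06], [2.81, 150.46], [-146.56, 146.56]. Speed limits (degrees/s): [147.25, 147.25, 180, 180, 180, 180].

### API

Orientations are given as [roll, pitch, yaw] about the fixed x, y, z axes, in that order (R = Rz(yaw) Ry(pitch) Rx(roll)).
In Python, from workcell import * gives the robot as it stands. The module is installed in compiled form; this text tells all that it offers.
- The arm moves only by the tool send_rows, never from a script. Its argument "deltas" is a list of rows, each a list of 2 entries, a list of its own where there are three numbers: the shift along the tool's x, y, z normalised to -1 to 1, where 1 is 0.5 m, then the turn, a rotation vector about the tool's x, y, z normalised to -1 to 1, where 1 is 0.5 rad. A call has 1 to 10 rows; each row shifts and turns the commanded pose from where the row before left it, along the tool's axes as they then stand; what a row does not reach is not made up. A row lasts 1/10 s, in which the tool goes at most 50 mm and 8.59 degrees, less where a joint would pass 70% of its speed; a pose out of reach is approached as far as the arm can. A call with a number of a shift or a turn outside -1 to 1 is refused whole. A call with a gripper value outside its range is refused whole. "grip" is the closure, from 0 (fully open) to 1 (shut), set as the call begins (left out, the last holds). The fingers move at their own pace and stop on an object; "grip_force" is the grip in N (left out, the last holds). Time passes only in rows, so rows that do not move let the fingers close. It gives the time, the measured TCP pose, the force, the opening and the grip force at its end, in the units of the state.
- state(): the state, without advancing time (a new reading comes with each control period).
- grab_frame(name): name is "scene" or "side" or "wrist"; returns the picture (420x560x3 uint8, red, green, blue); there is no depth.
- calibration(name): a dict with "mtx" (3x3 intrinsics, pixels), "R" (3x3) and "t" (3): a world point X has camera coordinates R X + t. Camera axes: x right, y down, z forward; pixel columns grow to the right and rows downward; lengths in mm; the calibration is good to about 2 mm. A picture is of the moment at which its call begins: read the wrist's pose just before it. calibration takes no time and is no camera call; for the wrist camera it gives the pose at the moment of the call.
- job_done(): hands the job in; it is judged then, once.
Trained networks look in the newest picture that a camera, given by its name, has taken for a name from the list of things; names that differ only in an ending like _2 or _b are one class to them, and where a whole thing is asked for, a point or a joint stands for the part that bears it (a point fixed in the world has none). Each returns a list of dicts, best first, with "p" (0 to 1); they miss things now and then, are a little off and sometimes report something else, mostly with a low value. They report only what shows in the picture. A call takes as long as a camera call. They do not tell look-alikes from the thing itself.
- trace(camera, label): "pixels" (420x560 bool, what is visible of it) and "bbox" ([left, top, width, height] in pixels, round what is visible of it).
The state is a dict: "time_s": time; "qpos": joint angles; "qvel": joint speeds; "effort": joint torques, N m; "ee_pos": TCP position; "ee_rot": TCP orientation; "force": force on the tool from outside, world axes, zero at the start; "torque": the same for the moment, N m; "gripper_width": finger opening in mm; "gripper_force": force on a finger pad.
Only numpy, scipy, OpenCV 4.12 (cv2) and the standard library are available. Lean on these libraries where they do the work, as an engineer would, in place of code of your own. Each camera call takes 0.05 s, during which the arm holds its last target. There are 200 camera calls.

## Working session

There is one attempt and no reset: what is moved stays moved. The work goes in short steps, Python scripts to look and compute and a tool call to move; the robot and the scene stay as the last step left them, time stands still between calls to the robot, and variables do not carry over. Pictures are saved under pics/ and viewed, at most 14 in all, crops included, and the job is handed in when it is done.

Besides the shell and the picture viewer there is one more tool, called in YAML: its name, and indented under it one key for each argument. send_rows: Moves the arm, as the interface text tells. Scaled input: -1 to 1 covers 0.5 m each way for a shift and 0.5 rad each way for a turn. Its arguments: {"type":"object","properties":{"deltas":{"type":"array","items":{"type":"array"}},"grip":{"type":"number"},"grip_force":{"type":"number"}},"required":["deltas"]}

```bash
mkdir -p pics; python3 - <<'E'
from workcell import *
import cv2,numpy as np
for n in ["scene","side","wrist"]:
    c=calibration(n); im=grab_frame(n); cv2.imwrite(f"pics/{n}0.png",im[:,:,::-1])
    print(n,np.round(c["mtx"],1).tolist(),np.round(-c["R"].T@c["t"]),np.round(c["R"],3).tolist())
    for l in ["large_1","small_1","bucket_1","dropper","beaker"]:
        print(l,[(round(d["p"],2),d["bbox"]) for d in trace(n,l)])
s=state();print(s)
E
```

```text
scene [[440.3, 0.0, 284.3], [0.0, 440.3, 208.7], [0.0, 0.0, 1.0]] [-129. -560.  706.] [[0.624, -0.781, 0.014], [-0.467, -0.388, -0.795], [0.626, 0.489, -0.607]]
large_1 [(0.96, [351.7, 217.6, 27.5, 50.8]), (0.82, [266.8, 195.2, 21.3, 48.1]), (0.81, [305.6, 188.8, 18.5, 46.0]), (0.57, [293.5, 163.5, 16.8, 41.1])]
small_1 [(0.62, [398.8, 250.7, 17.9, 34.5]), (0.57, [383.6, 288.0, 19.7, 36.3])]
bucket_1 [(0.98, [187.5, 178.8, 24.7, 25.0]), (0.85, [254.8, 171.5, 23.9, 26.1]), (0.72, [220.0, 154.1, 20.0, 22.8]), (0.62, [225.7, 191.1, 24.1, 29.4])]
dropper [(0.63, [267.1, 238.7, 11.8, 23.6])]
beaker [(0.84, [311.6, 251.9, 27.4, 38.4])]
side [[524.6, 0.0, 276.0], [0.0, 524.6, 212.4], [0.0, 0.0, 1.0]] [  382. -1255.   833.] [[0.992, -0.125, 0.004], [-0.064, -0.536, -0.842], [0.108, 0.835, -0.539]]
large_1 [(0.91, [285.7, 198.4, 18.6, 36.0]), (0.91, [255.0, 192.0, 19.5, 36.9]), (0.82, [304.8, 185.6, 15.6, 34.2])]
small_1 [(0.9, [247.0, 281.5, 15.4, 34.7]), (0.71, [294.0, 270.9, 18.0, 35.8]), (0.7, [239.3, 167.2, 18.1, 11.8])]
bucket_1 [(0.91, [244.9, 183.6, 21.7, 24.0]), (0.69, [284.5, 180.8,
[... 469 characters left out ...]
 []
dropper []
beaker []
{'time_s': 0.9, 'qpos': array([ 7.32246123e+01,  1.83108684e+01,  8.96401054e+01,  7.76154816e-04,
        7.20433692e+01, -1.14688305e+00]), 'qvel': array([-0.00784881, -0.10802491, -0.02641944,  0.00876156,  0.0228575 ,
        0.04088892]), 'effort': array([-2.16545172e-04, -4.12334275e+01, -2.32230270e+01,  7.26906513e-02,
        3.75873002e-02, -1.19565559e-05]), 'ee_pos': array([154.91136843, 553.74797296, 227.97877306]), 'ee_rot': array([ 1.79994329e+02, -6.24996067e-04,  1.64371256e+02]), 'force': array([ 0.09919965, -0.15649718, -0.20272719]), 'torque': array([-0.00835089, -0.04128149, -0.0141039 ]), 'gripper_force': 0.0, 'gripper_width': 91.28533555321539}
```

```bash
python3 - <<'E'
import cv2,numpy as np
a=cv2.imread("pics/scene0.png");b=cv2.imread("pics/side0.png")
A=cv2.resize(a[140:340,160:430],None,fx=2.9,fy=2.9,interpolation=cv2.INTER_CUBIC)
B=cv2.resize(b[150:330,170:390],None,fx=3.3,fy=3.3,interpolation=cv2.INTER_CUBIC)
cv2.imwrite("pics/a.png",A);cv2.imwrite("pics/b.png",B)
E
```

```text
(no output)
```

View pics/a.png

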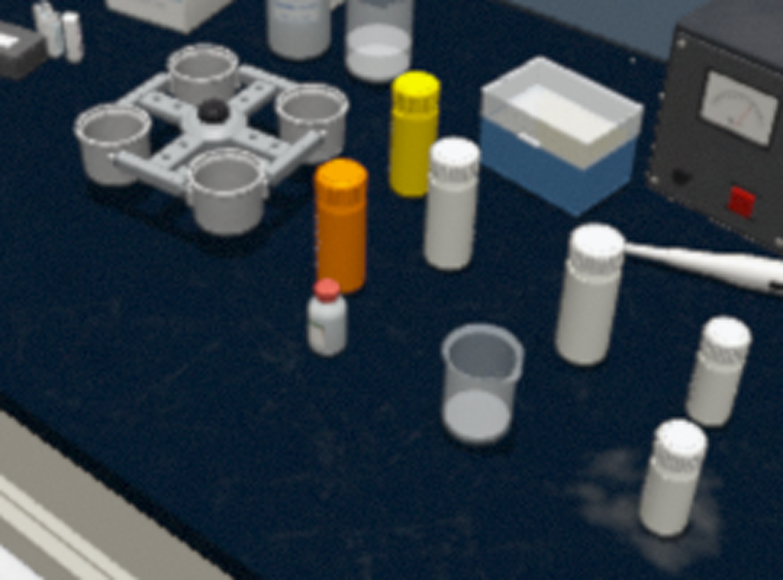

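View pics/b.png

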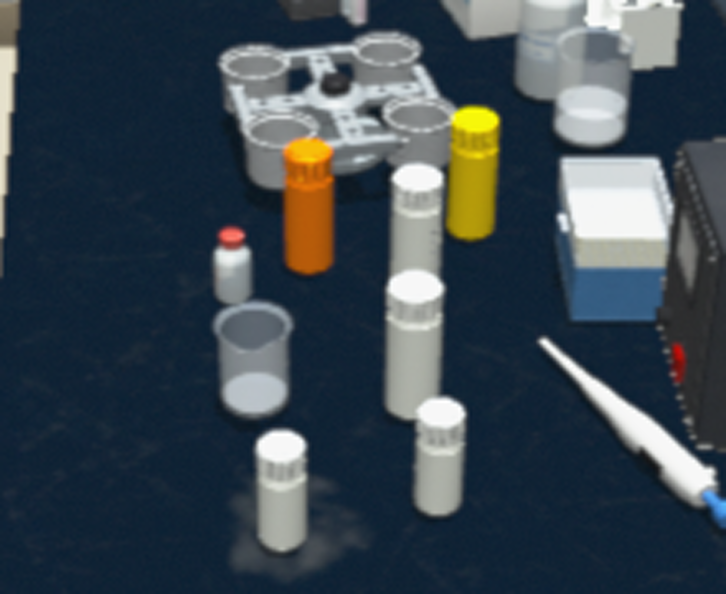

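Scene view: two white large bottles (scene crop tops ≈(455,147) and (598,234)), two small ones ((727,326) and (681,430)), the rotor with its hub at (213,112), the dropper at (327,320), the beaker at (480,385), and the orange and yellow look-alikes near the rotor. The side view shows the same items. I'll triangulate from these.

```bash
cat > h.py <<'E'
from workcell import *
import cv2,numpy as np
def P(c): return c["mtx"]@np.c_[c["R"],c["t"]]
def tri(c1,p1,c2,p2):
    X=cv2.triangulatePoints(P(c1),P(c2),np.float64(p1).reshape(2,1),np.float64(p2).reshape(2,1)).ravel();X=X[:3]/X[3]
    e=[np.linalg.norm(proj(c,X)-p) for c,p in((c1,p1),(c2,p2))]
    return np.round(X,1),np.round(e,1)
def proj(c,X):
    x=P(c)@np.append(X,1); return x[:2]/x[2]
def ray(c,p,z):
    C=-c["R"].T@c["t"]; d=c["R"].T@np.linalg.solve(c["mtx"],[p[0],p[1],1.]); return C+d*(z-C[2])/d[2]
E
python3 - <<'E'
from h import *
a,b=calibration("scene"),calibration("side")
f=lambda p:np.array(p)/2.9+[160,140]
g=lambda p:np.array(p)/3.3+[170,150]
for n,p,q in [("LA",(455,147),(417,175)),("LB",(598,234),(414,281)),("SA",(727,326),(441,407)),("SB",(681,430),(281,442)),
 ("b1",(203,66),(254,62)),("b2",(313,103),(387,48)),("b3",(228,172),(420,115)),("b4",(113,128),(281,130)),("hub",(213,112),(335,85)),
 ("b1'",(113,128),(254,62)),("b2'",(203,66),(387,48)),("b3'",(313,103),(420,115)),("b4'",(228,172),(281,130)),
 ("dropcap",(327,288),(231,237)),("beaktop",(483,353),(254,325)),("or",(342,172),(309,150)),("yel",(416,83),(475,118)),
 ("LBbase",(582,350),(413,404)),("SAbase",(711,414),(438,504)),("SBbase",(667,524),(281,539))]:
    print(n,*tri(a,f(p),b,g(q)))
E
```

```text
LA [585.9 -97.7 112. ] [0.7 0.5]
LB [ 560.1 -245.3  113.9] [0.7 0.4]
SA [ 562.1 -353.8   84.6] [0.5 0.3]
SB [ 451.4 -374.9   83.6] [1.  0.6]
b1 [475.2  70.4 149.3] [10.1  6.2]
b2 [577.1  47.3 131.1] [10.5  6.2]
b3 [636.1 216.5 -42.1] [11.9  7.3]
b4 [515.4 246.2 -17.2] [11.   6.9]
hub [548.1 140.2  65.8] [0.2 0.1]
b1' [477.2 195.5  63.6] [0.6 0.3]
b2' [606.2 209.9  62.7] [0.7 0.5]
b3' [618.3  81.1  63.6] [0.6 0.4]
b4' [491.6  68.4  63.4] [0.4 0.2]
dropcap [436.5 -87.   56.8] [0.4 0.2]
beaktop [ 444.2 -225.2   68.6] [0. 0.]
or [504.7 -45.8 109.4] [0.4 0.2]
yel [648.7 -11.6 109.8] [0. 0.]
LBbase [ 561.1 -246.6   -1.2] [0.5 0.3]
SAbase [ 5.615e+02 -3.583e+02 -4.000e-01] [0.2 0.1]
SBbase [ 4.483e+02 -3.810e+02  2.000e-01] [0.5 0.3]
```

```bash
python3 - <<'E'
from h import *
a,b=calibration("scene"),calibration("side")
f=lambda p:np.array(p)/2.9+[160,140]
g=lambda p:np.array(p)/3.3+[170,150]
for n,p,q in [("boxbotL",(650,182),(665,310)),("boxtopL",(680,25),(683,143)),("bluetop",(540,60),(560,158)),("glassbeak",(380,80),(590,140)),("bottle",(298,55),(548,90)),("pip",(625,248),(543,342))]:
    print(n,*tri(a,f(p),b,g(q)))
E
```

```text
boxbotL [ 770.1 -189.7   23.9] [2.1 1.5]
boxtopL [ 767.6 -192.3  182.6] [0.2 0.1]
bluetop [ 701.2 -105.1  131.8] [4.7 3.2]
glassbeak [793.8 138.2 -12.4] [1.2 0.8]
bottle [774.7 236.6 -10.4] [1.3 0.9]
pip [ 664.5 -222.6   28.3] [1.4 0.9]
```

send_rows:
  deltas:
    - [[0,0,0],[0,0,0.2884]]
    - [[0,0,0],[0,0,0.2884]]
    - [[0,0,0],[0,0,0.2884]]
    - [[0,0,0],[0,0,0.2884]]
    - [[0,0,0],[0,0,0.2884]]
    - [[0,0,0],[0,0,0.2884]]
    - [[0,0,0],[0,0,0.2884]]
    - [[0,0,0],[0,0,0.2884]]
    - [[0,0,0],[0,0,0.2884]]
    - [[0,0,0],[0,0,0]]
  grip: 0

```text
time_s: 1.9
ee_pos: [155.0, 553.8, 228.0]
ee_rot: [180.0, -0.0, 90.0]
force: [0.2, -0.2, 0.3]
gripper_width: 91.5
gripper_force: 0.0
```

send_rows:
  deltas:
    - [[-0.06,0.06,-0.004],[0,0,0]]
    - [[-0.06,0.06,-0.004],[0,0,0]]
    - [[-0.06,0.06,-0.004],[0,0,0]]
    - [[-0.06,0.06,-0.004],[0,0,0]]
    - [[-0.06,0.06,-0.004],[0,0,0]]
    - [[-0.06,0.06,-0.004],[0,0,0]]
    - [[-0.06,0.06,-0.004],[0,0,0]]
    - [[-0.06,0.06,-0.004],[0,0,0]]
    - [[-0.06,0.06,-0.004],[0,0,0]]
    - [[-0.06,0.06,-0.004],[0,0,0]]

```text
time_s: 2.9
ee_pos: [456.0, 252.4, 248.3]
ee_rot: [180.0, -0.0, 90.2]
force: [0.7, 2.2, -0.2]
gripper_width: 91.2
gripper_force: 0.0
```

send_rows:
  deltas:
    - [[-0.06,0.06,-0.004],[0,0,0]]
    - [[-0.06,0.06,-0.004],[0,0,0]]
    - [[-0.06,0.06,-0.004],[0,0,0]]
    - [[-0.02,0,0],[0,0,0]]
    - [[0,0,0],[0,0,0]]
    - [[0,0,0],[0,0,0]]

```text
time_s: 3.5
ee_pos: [544.2, 154.4, 253.9]
ee_rot: [-179.9, -0.0, 90.1]
force: [-0.1, 1.4, -0.1]
gripper_width: 91.5
gripper_force: 0.0
```

```bash
python3 - <<'E'
from h import *
print(state()["ee_pos"],state()["time_s"])
c=calibration("wrist"); im=grab_frame("wrist"); cv2.imwrite("pics/w1.png",im[:,:,::-1])
for l in ["bucket_1"]:
    for d in trace("wrist",l):
        m=d["pixels"]; print(round(d["p"],2),d["bbox"])
for X in [(477,195.5,67),(606,210,67),(618,81,67),(492,68,67)]: print(proj(c,X))
E
```

```text
[544.1858664  154.36209257 253.86294357] 3.5
0.93 [298.7, 108.6, 61.7, 67.2]
0.76 [181.1, 121.1, 61.1, 63.6]
0.64 [306.8, 215.9, 48.1, 62.1]
0.6 [199.5, 227.0, 56.6, 57.5]
0.32 [186.4, 332.0, 22.5, 39.8]
[208.6740695  154.12484297]
[330.0594226  140.58609812]
[334.0894283 252.5471385]
[227.4044682  262.27291767]
```

View pics/w1.png

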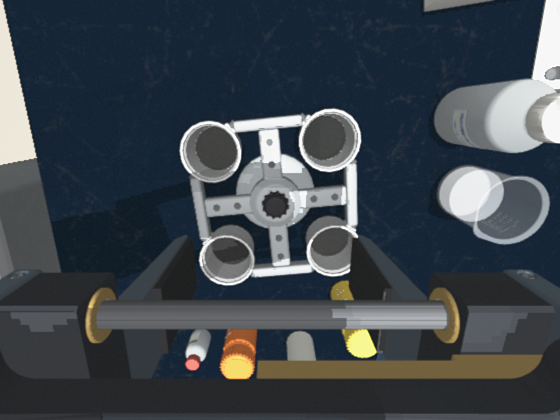

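The wrist view shows the four bucket mouths at about (211,152), (330,140), (332,247) and (228,255), and the hub at (275,205). I'll fit the rotor pose from all three cameras.

```bash
python3 - <<'E'
from h import *
from scipy.optimize import least_squares
a,b,w=calibration("scene"),calibration("side"),calibration("wrist")
f=lambda p:np.array(p)/2.9+[160,140]
g=lambda p:np.array(p)/3.3+[170,150]
W=[(211,152),(330.5,140),(332,247),(228,255)]
A=[f(p) for p in [(113,128),(203,66),(313,103),(228,172)]]
B=[g(p) for p in [(254,62),(387,48),(420,115),(281,130)]]
def bk(v): return [np.array([v[0]+90*np.cos(v[2]-k*np.pi/2),v[1]+90*np.sin(v[2]-k*np.pi/2),67]) for k in range(4)]
for name,cs in [("all",[(a,A),(b,B),(w,W)]),("ab",[(a,A),(b,B)]),("w",[(w,W)])]:
    r=least_squares(lambda v:np.concatenate([proj(c,X)-o for c,O in cs for X,o in zip(bk(v),O)]),[548,139,2.47])
    print(name,r.x,np.round(r.fun,1)); print(np.round(bk(r.x),1).tolist())
E
```

```text
all [548.61630016 142.35679029   2.45224089] [-0.7 -2.5 -0.8 -2.2 -1.2 -0.9 -1.4 -1.5  0.4 -1.3 -0.3 -1.  -0.1 -2.
 -0.2 -2.  -0.4 -1.3 -0.5 -0.6  2.2  2.7 -1.3  3.8]
[[479.2, 199.6, 67.0], [605.9, 211.8, 67.0], [618.1, 85.1, 67.0], [491.4, 72.9, 67.0]]
ab [546.1352463  134.69722277   2.46231709] [ 0.7 -0.9  0.3 -0.9  0.4  0.3  0.5  0.1 -0.4  0.  -1.   0.  -0.4 -0.9
 -0.5 -0.6]
[[476.1, 191.2, 67.0], [602.7, 204.7, 67.0], [616.2, 78.2, 67.0], [489.6, 64.7, 67.0]]
w [548.64811567 143.38551615   2.44987179] [-0.3 -2.4 -0.3 -1.5  2.2  2.1 -1.5  2.9]
[[479.3, 200.8, 67.0], [606.1, 212.7, 67.0], [618.0, 86.0, 67.0], [491.2, 74.1, 67.0]]
```

send_rows:
  deltas:
    - [[-0.08,-0.01,0],[0,0,0]]
    - [[-0.08,-0.01,0],[0,0,0]]
    - [[-0.08,0,0],[0,0,0]]
    - [[-0.08,0,0],[0,0,0]]
    - [[-0.08,0,0],[0,0,0]]
    - [[-0.08,0,0],[0,0,0]]
    - [[-0.08,0,0],[0,0,0]]
    - [[-0.08,0,0],[0,0,0]]
    - [[-0.08,0,0],[0,0,0]]
    - [[-0.08,0,0],[0,0,0]]

```text
time_s: 4.6
ee_pos: [535.2, -246.3, 254.2]
ee_rot: [180.0, -0.0, 90.2]
force: [0.6, -0.0, 0.6]
gripper_width: 91.0
gripper_force: 0.0
```

send_rows:
  deltas:
    - [[-0.02,0,0],[0,0,0]]
    - [[0,0,0],[0,0,0]]
    - [[0,0,0],[0,0,0]]

```text
time_s: 4.9
ee_pos: [535.2, -254.4, 253.9]
ee_rot: [-180.0, -0.1, 90.1]
force: [0.1, 0.2, 1.1]
gripper_width: 91.3
gripper_force: 0.0
```

```bash
python3 - <<'E'
from h import *
print(state()["ee_pos"],state()["ee_rot"],state()["time_s"])
c=calibration("wrist"); im=grab_frame("wrist"); cv2.imwrite("pics/w2.png",im[:,:,::-1])
for l in ["large_1","small_1"]:
    for d in trace("wrist",l): print(l,round(d["p"],2),d["bbox"])
for X in [(586,-98,112),(560,-245,112),(562,-354,84),(451,-375,84)]: print(proj(c,X))
E
```

```text
[ 535.17873681 -254.44821892  253.89488913] [-1.79989804e+02 -7.28872708e-02  9.00951846e+01] 4.9
large_1 0.72 [274.3, 158.7, 45.7, 54.5]
large_1 0.61 [228.1, 0.2, 35.6, 14.3]
large_1 0.56 [298.6, 1.2, 57.5, 61.4]
small_1 0.95 [193.6, 256.5, 29.7, 43.9]
small_1 0.91 [279.3, 242.3, 30.1, 48.9]
[332.82960716  21.06476859]
[296.90842184 193.46568548]
[294.46218829 279.58438368]
[199.14347774 295.33721526]
```

View pics/w2.png

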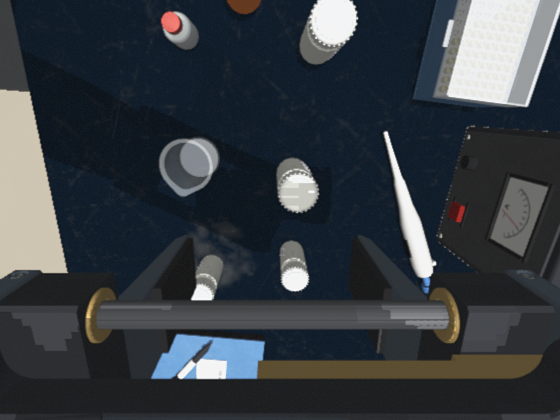

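The wrist view matches the predicted cap centres: LA (333,20), LB (297,192) and SA (294,277). SB, at about (204,294), is partly hidden by the gripper. I'll check the rotor estimate with an overlay.

```bash
python3 - <<'E'
from h import *
w=calibration("wrist"); C=-w["R"].T@w["t"]+np.array([544.19-535.18,154.36+254.45,0]); w["t"]=-w["R"]@C
a,b=calibration("scene"),calibration("side")
out=[]
for n,c,(r0,r1,c0,c1),s in [("w1",w,(90,300,160,380),2.7),("scene0",a,(145,230,180,290),3.6),("side0",b,(155,215,230,320),4.2)]:
    im=cv2.resize(cv2.imread(f"pics/{n}.png")[r0:r1,c0:c1],None,fx=s,fy=s,interpolation=cv2.INTER_CUBIC)
    for k in range(4):
        th=2.457-k*np.pi/2; X=np.array([548.3+90*np.cos(th),139.0+90*np.sin(th),67])
        q=np.array([(proj(c,X+32.5*np.array([np.cos(t),np.sin(t),0]))-[c0,r0]+.5)*s for t in np.linspace(0,6.28,60)])
        cv2.polylines(im,[q.astype(int)],True,(0,0,255) if k%2 else (0,255,0),1)
    out.append(im)
cv2.imwrite("pics/o1.png",out[0])
o=np.zeros((600,400,3),np.uint8)
for i,m in enumerate(out[1:]): o[i*306:i*306+min(294,m.shape[0]),:min(400,m.shape[1])]=m[:294,:400]
cv2.imwrite("pics/o2.png",o)
E
```

```text
(no output)
```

View pics/o1.png

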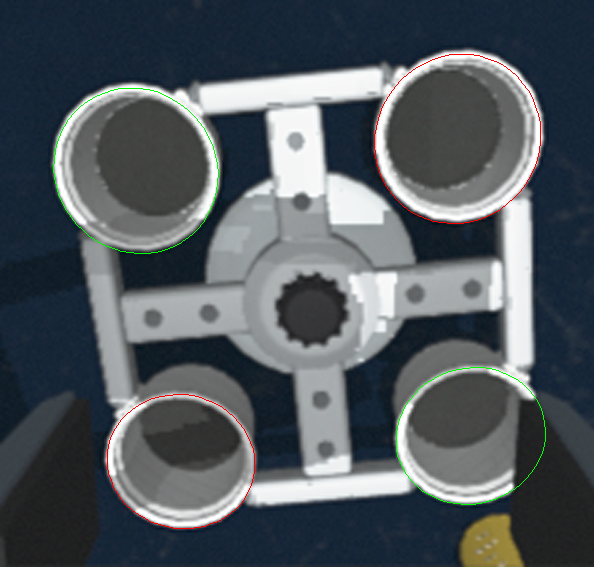

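View pics/o2.png

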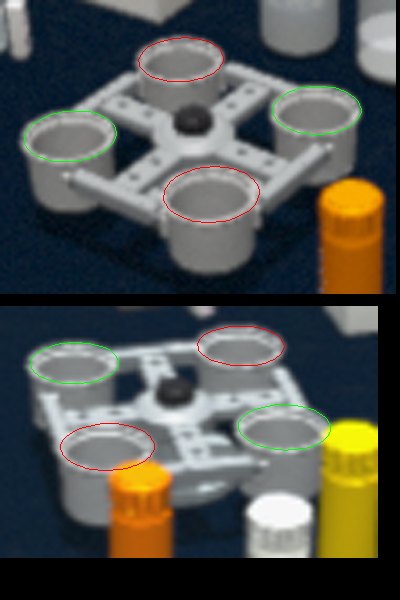

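The overlay fits to within 1–2 mm in all three views, so the rotor centre is (548,139). Next I grasp LB.

send_rows:
  deltas:
    - [[0.01,0.025,0.06],[0,0,0]]
    - [[0.01,0.025,0.06],[0,0,0]]
    - [[0,0,0.06],[0,0,0]]
    - [[0,0,0.06],[0,0,0]]
    - [[0,0,0.04],[0,0,0]]
    - [[0,0,0.04],[0,0,0]]
    - [[0,0,0.04],[0,0,0]]
    - [[0,0,0],[0,0,0]]
    - [[0,0,0],[0,0,0]]

```text
time_s: 5.95
ee_pos: [560.4, -245.4, 74.3]
ee_rot: [180.0, -0.0, 90.1]
force: [-0.3, -0.7, -0.8]
gripper_width: 90.9
gripper_force: 0.0
```

send_rows:
  deltas:
    - [[0,0,0],[0,0,0]]
    - [[0,0,0],[0,0,0]]
    - [[0,0,0],[0,0,0]]
    - [[0,0,0],[0,0,0]]
    - [[0,0,0],[0,0,0]]
    - [[0,0,0],[0,0,0]]
    - [[0,0,0],[0,0,0]]
    - [[0,0,0],[0,0,0]]
  grip: 1
  grip_force: 20

```text
time_s: 6.75
ee_pos: [560.2, -246.2, 73.9]
ee_rot: [180.0, -0.0, 90.0]
force: [0.5, 0.0, 0.3]
gripper_width: 39.4
gripper_force: 20.0
```

send_rows:
  deltas:
    - [[0,0,-0.04],[0,0,0]]
    - [[0,0,-0.06],[0,0,0]]
    - [[0,0,-0.08],[0,0,0]]
    - [[0,0,-0.08],[0,0,0]]
    - [[0,0,-0.08],[0,0,0]]
    - [[0,0,-0.04],[0,0,0]]
    - [[0.04,0,0],[0,0,0]]
    - [[0.07,0,0],[0,0,0]]
    - [[0.09,0,0],[0,0,0]]
    - [[0.09,0,0],[0,0,0]]

```text
time_s: 7.75
ee_pos: [559.6, -100.0, 263.5]
ee_rot: [-180.0, -0.0, 89.9]
force: [-0.1, 0.2, -0.9]
gripper_width: 39.6
gripper_force: 20.0
```

send_rows:
  deltas:
    - [[0.09,0.015,0],[0,0,0]]
    - [[0.09,0.015,0],[0,0,0]]
    - [[0.09,0.015,0],[0,0,0]]
    - [[0.09,0.015,0],[0,0,0]]
    - [[0.09,0.015,0],[0,0,0]]
    - [[0.08,0.015,0],[0,0,0]]
    - [[0.06,0,0],[0,0,0]]
    - [[0.03,0,0],[0,0,0]]
    - [[0,0,0],[0,0,0]]
    - [[0,0,0],[0,0,0]]

```text
time_s: 8.75
ee_pos: [604.8, 207.7, 263.8]
ee_rot: [-180.0, 0.1, 90.0]
force: [0.2, -0.5, -0.6]
gripper_width: 39.7
gripper_force: 20.0
```

```bash
python3 - <<'E'
from h import *
s=state();p=s["ee_pos"];print(p,s["ee_rot"],s["gripper_width"],s["force"])
ims=[grab_frame(n) for n in("scene","side")]
cv2.imwrite("pics/p1.png",np.hstack([cv2.resize(ims[0][60:260,140:280],None,fx=2.8,fy=2.8),cv2.resize(ims[1][60:260,200:340],None,fx=2.8,fy=2.8)])[:,:,::-1])
# expected bottle bottom/top centre
for n in("scene","side"): print([proj(calibration(n),p+[0,0,z]) for z in (-75,37)])
E
```

```text
[604.82661167 207.66360832 263.75652203] [-1.79969515e+02  7.61743768e-02  8.99965151e+01] 39.71419506352853 [ 0.23614484 -0.45874544 -0.63941309]
[array([227.22129864, 121.03867659]), array([224.27132196,  79.28069879])]
[array([287.43636158, 128.37680876]), array([288.04047221,  92.79473688])]
```

View pics/p1.png

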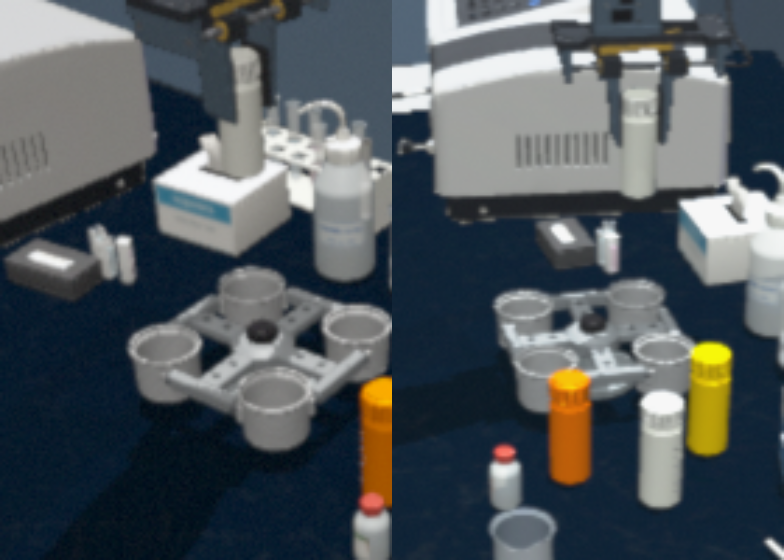

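The bottle hangs upright over bucket 2, with its bottom at scene crop (242,170), as predicted. Lowering it now.

send_rows:
  deltas:
    - [[0.002,0,0.07],[0,0,0]]
    - [[0,0,0.08],[0,0,0]]
    - [[0,0,0.06],[0,0,0]]
    - [[0,0,0.04],[0,0,0]]
    - [[0,0,0.03],[0,0,0]]
    - [[0,0,0.02],[0,0,0]]
    - [[0,0,0.02],[0,0,0]]
    - [[0,0,0.008],[0,0,0]]
    - [[0,0,0],[0,0,0]]
    - [[0,0,0],[0,0,0]]

```text
time_s: 9.85
ee_pos: [605.5, 209.9, 100.7]
ee_rot: [179.9, -0.0, 90.0]
force: [0.5, 0.1, -1.4]
gripper_width: 39.6
gripper_force: 20.0
```

send_rows:
  deltas:
    - [[0,0,0.004],[0,0,0]]
    - [[0,0,0],[0,0,0]]

```text
time_s: 10.05
ee_pos: [605.1, 210.0, 98.3]
ee_rot: [180.0, -0.0, 90.0]
force: [0.4, 0.6, -1.3]
gripper_width: 39.5
gripper_force: 20.0
```

send_rows:
  deltas:
    - [[0,0,0],[0,0,0]]
    - [[0,0,0],[0,0,0]]
    - [[0,0,0],[0,0,0]]
    - [[0,0,-0.03],[0,0,0]]
    - [[0,0,-0.07],[0,0,0]]
    - [[0,0,-0.08],[0,0,0]]
    - [[0,0,-0.08],[0,0,0]]
    - [[0,0,-0.05],[0,0,0]]
    - [[-0.05,0,0],[0,0,0]]
    - [[-0.08,0,0],[0,0,0]]
  grip: 0.25

```text
time_s: 11.05
ee_pos: [605.5, 146.1, 254.3]
ee_rot: [179.8, -0.1, 90.2]
force: [-0.5, 0.4, -1.5]
gripper_width: 68.3
gripper_force: 0.0
```

send_rows:
  deltas:
    - [[-0.09,-0.008,0],[0,0,0]]
    - [[-0.09,-0.008,0],[0,0,0]]
    - [[-0.09,-0.008,0],[0,0,0]]
    - [[-0.09,-0.008,0],[0,0,0]]
    - [[-0.08,-0.007,0],[0,0,0]]
    - [[-0.046,0,0],[0,0,0]]
    - [[0,0,0.05],[0,0,0]]
    - [[0,0,0.06],[0,0,0]]
    - [[0,0,0],[0,0,0]]
    - [[0,0,0],[0,0,0]]

```text
time_s: 12.05
ee_pos: [585.7, -98.1, 198.3]
ee_rot: [-180.0, -0.0, 90.0]
force: [1.0, -0.8, 0.5]
gripper_width: 68.4
gripper_force: 0.0
```

```bash
python3 - <<'E'
from h import *
p=state()["ee_pos"];print(p)
a,b=calibration("scene"),calibration("side")
o=[]
for n in("scene","side"): 
    im=grab_frame(n); o.append(im)
    t=trace(n,"large_1"); print(n,[(round(d["p"],2),d["bbox"]) for d in t])
    print(proj(calibration(n),np.array([605.2,208.8,24.])),proj(calibration(n),np.array([605.2,208.8,136.])))
cv2.imwrite("pics/p2.png",np.hstack([cv2.resize(o[0][120:300,160:350],None,fx=2.1,fy=2.1),cv2.resize(o[1][120:300,200:370],None,fx=2.1,fy=2.1)])[:,:,::-1])
c=calibration("wrist");im=grab_frame("wrist")
print([(round(d["p"],2),d["bbox"]) for d in trace("wrist","large_1")],proj(c,np.array([586,-98,112.])))
E
```

```text
[585.65686107 -98.12413557 198.28025613]
scene [(0.97, [303.5, 189.7, 22.2, 41.8]), (0.89, [221.9, 137.1, 15.3, 32.0]), (0.6, [271.4, 194.6, 16.1, 48.0]), (0.55, [295.4, 164.3, 12.8, 42.6])]
[230.78020249 174.00953207] [228.28655692 138.86026468]
side [(0.98, [287.3, 199.2, 17.5, 40.6]), (0.97, [255.6, 192.2, 18.4, 36.6]), (0.8, [307.6, 183.2, 13.0, 36.2]), (0.49, [287.3, 146.8, 5.3, 20.0])]
[286.69137836 175.89839605] [287.23429969 144.05596595]
[(0.94, [312.1, 79.5, 71.0, 55.4]), (0.82, [246.3, 169.3, 47.1, 71.1]), (0.79, [137.5, 123.8, 79.0, 58.0])] [269.9355556  220.80022245]
```

View pics/p2.png

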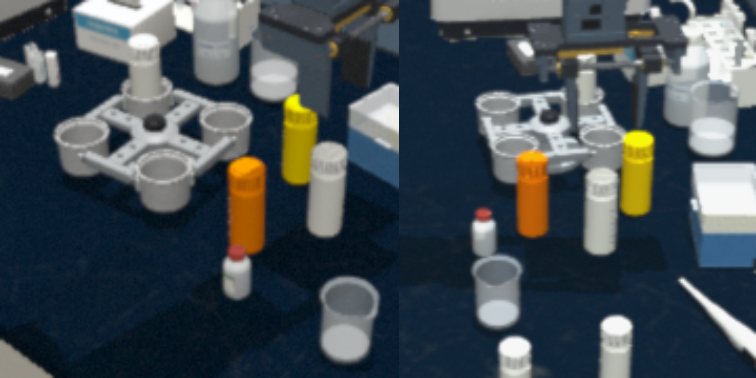

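The first bottle stands upright in bucket 2 (scene crop (145,70)), and the gripper is over LA. Grasping LA.

send_rows:
  deltas:
    - [[0,0,0.04],[0,0,0]]
    - [[0,0,0.06],[0,0,0]]
    - [[0,0,0.05],[0,0,0]]
    - [[0,0,0.04],[0,0,0]]
    - [[0,0,0.03],[0,0,0]]
    - [[0,0,0.026],[0,0,0]]
    - [[0,0,0],[0,0,0]]
    - [[0,0,0],[0,0,0]]

```text
time_s: 13.15
ee_pos: [586.0, -98.2, 75.5]
ee_rot: [179.9, 0.0, 90.0]
force: [-0.1, -0.8, 0.4]
gripper_width: 68.6
gripper_force: 0.0
```

send_rows:
  deltas:
    - [[0,0,0],[0,0,0]]
    - [[0,0,0],[0,0,0]]
    - [[0,0,0],[0,0,0]]
    - [[0,0,0],[0,0,0]]
    - [[0,0,0],[0,0,0]]
    - [[0,0,0],[0,0,0]]
    - [[0,0,0],[0,0,0]]
  grip: 1
  grip_force: 20

```text
time_s: 13.85
ee_pos: [585.7, -98.2, 75.3]
ee_rot: [180.0, 0.0, 90.0]
force: [0.8, 0.3, 2.8]
gripper_width: 39.4
gripper_force: 20.0
```

send_rows:
  deltas:
    - [[0,0,-0.04],[0,0,0]]
    - [[0,0,-0.07],[0,0,0]]
    - [[0,0,-0.08],[0,0,0]]
    - [[0,0,-0.07],[0,0,0]]
    - [[0,0,-0.04],[0,0,0]]
    - [[0.035,-0.019,0],[0,0,0]]
    - [[0.06,-0.034,0],[0,0,0]]
    - [[0.08,-0.046,0],[0,0,0]]
    - [[0.08,-0.046,0],[0,0,0]]
    - [[0.05,-0.028,0],[0,0,0]]

```text
time_s: 14.85
ee_pos: [495.1, 57.0, 223.0]
ee_rot: [-179.7, -0.1, 90.1]
force: [0.9, -0.6, -0.9]
gripper_width: 39.4
gripper_force: 20.0
```

send_rows:
  deltas:
    - [[0.03,-0.016,0],[0,0,0]]
    - [[0,0,0],[0,0,0]]
    - [[0,0,0],[0,0,0]]

```text
time_s: 15.15
ee_pos: [490.0, 69.7, 223.8]
ee_rot: [-179.9, 0.0, 90.1]
force: [0.1, 0.0, -1.8]
gripper_width: 39.7
gripper_force: 20.0
```

send_rows:
  deltas:
    - [[0,0.003,0.05],[0,0,0]]
    - [[0,0,0.06],[0,0,0]]
    - [[0,0,0.05],[0,0,0]]
    - [[0,0,0.04],[0,0,0]]
    - [[0,0,0.02],[0,0,0]]
    - [[0,0,0.02],[0,0,0]]
    - [[0,0,0.008],[0,0,0]]
    - [[0,0,0],[0,0,0]]
    - [[0,0,0],[0,0,0]]

```text
time_s: 16.05
ee_pos: [493.1, 69.3, 101.6]
ee_rot: [179.9, -0.0, 90.0]
force: [0.4, 0.4, -1.2]
gripper_width: 39.8
gripper_force: 20.0
```

send_rows:
  deltas:
    - [[0,0,0],[0,0,0]]
    - [[0,0,0],[0,0,0]]
    - [[0,0,0],[0,0,0]]
    - [[0,0,-0.03],[0,0,0]]
    - [[0,0,-0.07],[0,0,0]]
    - [[0,0,-0.08],[0,0,0]]
    - [[0,0,-0.08],[0,0,0]]
    - [[0,0,-0.05],[0,0,0]]
    - [[-0.05,0.02,0],[0,0,0]]
    - [[-0.09,0.04,0],[0,0,0]]
  grip: 0.25

```text
time_s: 17.05
ee_pos: [522.7, 0.6, 257.8]
ee_rot: [179.8, -0.1, 90.3]
force: [1.0, 0.3, -0.3]
gripper_width: 68.5
gripper_force: 0.0
```

send_rows:
  deltas:
    - [[-0.09,-0.003,0],[0,0,0]]
    - [[-0.09,-0.003,0],[0,0,0]]
    - [[-0.09,-0.003,0],[0,0,0]]
    - [[-0.09,-0.003,0],[0,0,0]]
    - [[-0.09,-0.003,0],[0,0,0]]
    - [[-0.09,-0.003,0],[0,0,0]]
    - [[-0.09,-0.003,0],[0,0,0]]
    - [[-0.06,-0.003,0],[0,0,0]]
    - [[-0.03,0,0],[0,0,0]]
    - [[0,0,0],[0,0,0]]

```text
time_s: 18.05
ee_pos: [510.4, -361.9, 255.5]
ee_rot: [-180.0, -0.0, 89.9]
force: [-0.0, 0.9, -0.6]
gripper_width: 68.1
gripper_force: 0.0
```

```bash
python3 - <<'E'
from h import *
print(state()["ee_pos"],state()["ee_rot"])
c=calibration("wrist"); w=grab_frame("wrist")
w=np.ascontiguousarray(w)
for X,r,z in [((562,-354),15,84),((451,-376),15,84)]:
    q=np.array([proj(c,np.array([X[0]+r*np.cos(t),X[1]+r*np.sin(t),z])) for t in np.linspace(0,6.28,40)])
    print(q.mean(0)); 
    for k in q[::4]: cv2.circle(w,tuple(np.round(k).astype(int)),0,(255,0,0),-1)
w=cv2.resize(w[140:280,160:340],None,fx=3.2,fy=3.2,interpolation=cv2.INTER_CUBIC)
a=cv2.resize(grab_frame("scene")[130:220,180:290],None,fx=2,fy=2)
o=np.zeros((448,800,3),np.uint8);o[:,:576]=w;o[:180,578:798]=a
cv2.imwrite("pics/p3.png",o[:,:,::-1])
E
```

```text
[ 510.41826229 -361.88731664  255.49144295] [-1.79988976e+02 -2.48992025e-02  8.98867589e+01]
[320.53885102 187.73381421]
[216.38230661 207.81777242]
```

View pics/p3.png

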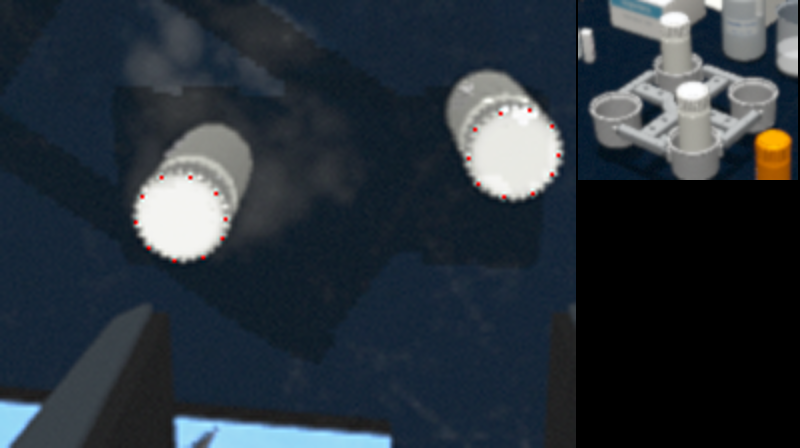

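Both small caps match the overlay at SA (562,-354) and SB (451,-376). The two large bottles stand upright in opposite buckets. Grasping SB.

send_rows:
  deltas:
    - [[-0.01,-0.04,0.03],[0,0,0]]
    - [[-0.01,-0.04,0.06],[0,0,0]]
    - [[-0.008,-0.039,0.06],[0,0,0]]
    - [[0,0,0.06],[0,0,0]]
    - [[0,0,0.05],[0,0,0]]
    - [[0,0,0.04],[0,0,0]]
    - [[0,0,0.04],[0,0,0]]
    - [[0,0,0.03],[0,0,0]]
    - [[0,0,0],[0,0,0]]
    - [[0,0,0],[0,0,0]]

```text
time_s: 19.15
ee_pos: [451.7, -373.5, 71.6]
ee_rot: [180.0, -0.0, 90.1]
force: [0.5, -0.2, 0.2]
gripper_width: 68.4
gripper_force: 0.0
```

send_rows:
  deltas:
    - [[0,0,0],[0,0,0]]
    - [[0,0,0],[0,0,0]]
    - [[0,0,0],[0,0,0]]
    - [[0,0,0],[0,0,0]]
    - [[0,0,0],[0,0,0]]
    - [[0,0,0],[0,0,0]]
    - [[0,0,0],[0,0,0]]
    - [[0,0,0],[0,0,0]]
  grip: 1
  grip_force: 20

```text
time_s: 19.95
ee_pos: [451.1, -374.8, 71.0]
ee_rot: [180.0, 0.0, 90.0]
force: [-1.3, 0.7, 1.8]
gripper_width: 28.9
gripper_force: 19.4
```

send_rows:
  deltas:
    - [[0,0,-0.04],[0,0,0]]
    - [[0,0,-0.08],[0,0,0]]
    - [[0,0,-0.08],[0,0,0]]
    - [[0,0,-0.08],[0,0,0]]
    - [[0,0,-0.06],[0,0,0]]
    - [[0.04,0,0],[0,0,0]]
    - [[0.07,0,0],[0,0,0]]
    - [[0.09,0,0],[0,0,0]]
    - [[0.09,0,0],[0,0,0]]
    - [[0.09,0,0],[0,0,0]]

```text
time_s: 20.95
ee_pos: [449.8, -182.1, 239.4]
ee_rot: [-179.9, -0.1, 90.0]
force: [1.0, 0.2, -0.7]
gripper_width: 29.5
gripper_force: 19.3
```

send_rows:
  deltas:
    - [[0.09,0.008,0],[0,0,0]]
    - [[0.09,0.008,0],[0,0,0]]
    - [[0.09,0.008,0],[0,0,0]]
    - [[0.09,0.008,0],[0,0,0]]
    - [[0.09,0.008,0],[0,0,0]]
    - [[0.09,0.008,0],[0,0,0]]
    - [[0.09,0.008,0],[0,0,0]]
    - [[0.07,0,0],[0,0,0]]
    - [[0.04,0,0],[0,0,0]]
    - [[0.022,0,0],[0,0,0]]

```text
time_s: 21.95
ee_pos: [477.6, 198.1, 239.5]
ee_rot: [-179.8, 0.0, 90.2]
force: [-0.1, -0.7, -0.6]
gripper_width: 29.4
gripper_force: 19.3
```

send_rows:
  deltas:
    - [[0,0,0],[0,0,0]]
    - [[0,0,0],[0,0,0]]

```text
time_s: 22.15
ee_pos: [478.5, 195.6, 240.4]
ee_rot: [-179.9, 0.1, 90.0]
force: [0.1, -0.7, -0.3]
gripper_width: 29.9
gripper_force: 19.3
```

```bash
python3 - <<'E'
from h import *
s=state();p=s["ee_pos"];print(p,s["ee_rot"],s["gripper_width"])
ims=[grab_frame(n) for n in("scene","side")]
cv2.imwrite("pics/p4.png",np.hstack([cv2.resize(ims[0][90:230,140:280],None,fx=2.8,fy=2.8),cv2.resize(ims[1][90:230,190:330],None,fx=2.8,fy=2.8)])[:,:,::-1])
for n,o in("scene",(140,90)),("side",(190,90)): print([(proj(calibration(n),p+[0,0,z])-o)*2.8+[392*(n=="side"),0] for z in (-71,13)])
E
```

```text
[478.50547817 195.59146654 240.39535744] [-1.79936837e+02  5.61716435e-02  9.00110860e+01] 29.85579985214868
[array([153.50338965, 160.8314549 ]), array([142.45474062,  72.00440885])]
[array([549.93042014, 134.19269313]), array([547.80550644,  60.35033727])]
```

View pics/p4.png

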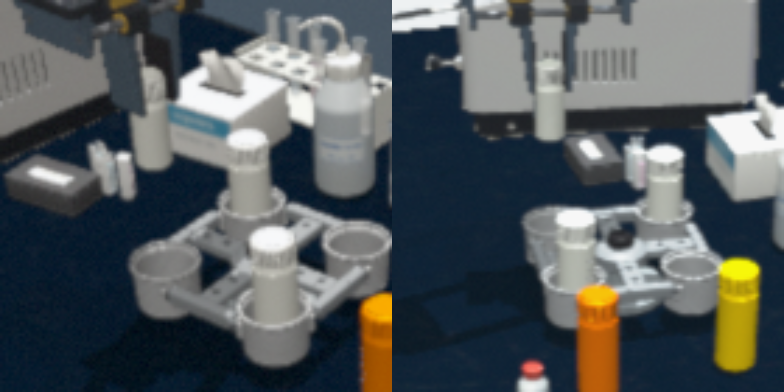

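The bottle hangs straight over bucket 1, with its bottom at scene crop (153,165), as predicted. Lowering it.

send_rows:
  deltas:
    - [[0,0,0.05],[0,0,0]]
    - [[0,0,0.07],[0,0,0]]
    - [[0,0,0.06],[0,0,0]]
    - [[0,0,0.04],[0,0,0]]
    - [[0,0,0.03],[0,0,0]]
    - [[0,0,0.02],[0,0,0]]
    - [[0,0,0.018],[0,0,0]]
    - [[0,0,0],[0,0,0]]
    - [[0,0,0],[0,0,0]]

```text
time_s: 23.15
ee_pos: [479.4, 196.3, 97.4]
ee_rot: [180.0, -0.0, 90.0]
force: [-0.3, 0.1, -1.3]
gripper_width: 29.2
gripper_force: 19.3
```

send_rows:
  deltas:
    - [[0,0,0],[0,0,0]]
    - [[0,0,0],[0,0,0]]
    - [[0,0,0],[0,0,0]]
    - [[0,0,-0.03],[0,0,0]]
    - [[0,0,-0.07],[0,0,0]]
    - [[0,0,-0.08],[0,0,0]]
    - [[0,0,-0.08],[0,0,0]]
    - [[0,0,-0.05],[0,0,0]]
    - [[-0.04,0.02,0],[0,0,0]]
    - [[-0.08,0.03,0],[0,0,0]]
  grip: 0.25

```text
time_s: 24.15
ee_pos: [504.4, 137.6, 253.6]
ee_rot: [179.8, -0.1, 90.2]
force: [0.2, -0.8, -0.9]
gripper_width: 68.5
gripper_force: 0.0
```

send_rows:
  deltas:
    - [[-0.09,0.013,0],[0,0,0]]
    - [[-0.095,0.013,0],[0,0,0]]
    - [[-0.095,0.013,0],[0,0,0]]
    - [[-0.095,0.013,0],[0,0,0]]
    - [[-0.095,0.013,0],[0,0,0]]
    - [[-0.095,0.013,0],[0,0,0]]
    - [[-0.095,0.013,0],[0,0,0]]
    - [[-0.095,0.013,0],[0,0,0]]
    - [[-0.095,0.013,0],[0,0,0]]
    - [[-0.08,0,0],[0,0,0]]

```text
time_s: 25.15
ee_pos: [562.9, -331.2, 251.8]
ee_rot: [180.0, 0.0, 90.0]
force: [0.9, 0.5, -0.8]
gripper_width: 68.6
gripper_force: 0.0
```

send_rows:
  deltas:
    - [[-0.05,0,0],[0,0,0]]
    - [[0,0,0],[0,0,0]]
    - [[0,0,0],[0,0,0]]
    - [[0,0,0],[0,0,0]]

```text
time_s: 25.55
ee_pos: [562.7, -352.5, 252.1]
ee_rot: [180.0, -0.0, 90.1]
force: [-0.7, -0.2, 0.3]
gripper_width: 68.7
gripper_force: 0.0
```

send_rows:
  deltas:
    - [[-0.002,0,0.05],[0,0,0]]
    - [[0,0,0.07],[0,0,0]]
    - [[0,0,0.07],[0,0,0]]
    - [[0,0,0.06],[0,0,0]]
    - [[0,0,0.05],[0,0,0]]
    - [[0,0,0.04],[0,0,0]]
    - [[0,0,0.022],[0,0,0]]
    - [[0,0,0],[0,0,0]]
    - [[0,0,0],[0,0,0]]

```text
time_s: 26.45
ee_pos: [563.3, -354.4, 71.9]
ee_rot: [179.9, 0.0, 90.1]
force: [0.6, 0.4, 1.4]
gripper_width: 68.4
gripper_force: 0.0
```

send_rows:
  deltas:
    - [[0,0,0],[0,0,0]]
    - [[0,0,0],[0,0,0]]
    - [[0,0,0],[0,0,0]]
    - [[0,0,0],[0,0,0]]
    - [[0,0,0],[0,0,0]]
    - [[0,0,0],[0,0,0]]
    - [[0,0,0],[0,0,0]]
    - [[0,0,0],[0,0,0]]
  grip: 1
  grip_force: 20

```text
time_s: 27.25
ee_pos: [562.6, -354.8, 71.1]
ee_rot: [180.0, 0.0, 90.0]
force: [-0.9, 0.1, 1.3]
gripper_width: 29.1
gripper_force: 19.4
```

send_rows:
  deltas:
    - [[0,0,-0.04],[0,0,0]]
    - [[0,0,-0.08],[0,0,0]]
    - [[0,0,-0.08],[0,0,0]]
    - [[0,0,-0.08],[0,0,0]]
    - [[0,0,-0.06],[0,0,0]]
    - [[0.04,0,0],[0,0,0]]
    - [[0.07,0,0],[0,0,0]]
    - [[0.09,0,0],[0,0,0]]
    - [[0.09,0,0],[0,0,0]]
    - [[0.09,0,0],[0,0,0]]

```text
time_s: 28.25
ee_pos: [561.4, -162.1, 239.3]
ee_rot: [-179.9, -0.1, 90.0]
force: [0.4, 0.7, -0.9]
gripper_width: 29.6
gripper_force: 19.4
```

send_rows:
  deltas:
    - [[0.09,0.022,0],[0,0,0]]
    - [[0.09,0.022,0],[0,0,0]]
    - [[0.09,0.022,0],[0,0,0]]
    - [[0.09,0.022,0],[0,0,0]]
    - [[0.07,0.022,0],[0,0,0]]
    - [[0.04,0,0],[0,0,0]]
    - [[0.024,0,0],[0,0,0]]
    - [[0,0,0],[0,0,0]]
    - [[0,0,0],[0,0,0]]
    - [[0,0,0],[0,0,0]]

```text
time_s: 29.25
ee_pos: [617.3, 81.1, 240.8]
ee_rot: [-180.0, 0.0, 89.9]
force: [-0.0, -0.9, -1.7]
gripper_width: 29.1
gripper_force: 19.4
```

```bash
python3 - <<'E'
from h import *
s=state();p=s["ee_pos"];print(p,s["ee_rot"],s["gripper_width"])
ims=[grab_frame(n) for n in("scene","side")]
cv2.imwrite("pics/p5.png",np.hstack([cv2.resize(ims[0][90:230,160:300],None,fx=2.8,fy=2.8),cv2.resize(ims[1][90:230,220:360],None,fx=2.8,fy=2.8)])[:,:,::-1])
for n,o in("scene",(160,90)),("side",(220,90)): print([(proj(calibration(n),p+[0,0,z])-o)*2.8+[392*(n=="side"),0] for z in (-71,13)])
E
```

```text
[617.27996745  81.09683131 240.81930938] [-1.79981789e+02  2.39996506e-02  8.99321977e+01] 29.063353282219566
[array([300.59730997, 142.38130814]), array([299.6811187 ,  55.23875601])]
[array([610.40092418, 173.936383  ]), array([612.660389  ,  97.22415871])]
```

View pics/p5.png

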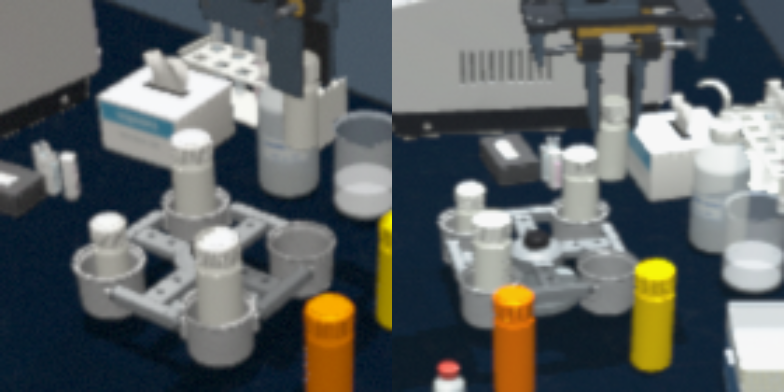

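Three bottles stand upright in their buckets, and the fourth hangs over empty bucket 3. Lowering it.

send_rows:
  deltas:
    - [[0.002,0.002,0.05],[0,0,0]]
    - [[0,0,0.07],[0,0,0]]
    - [[0,0,0.06],[0,0,0]]
    - [[0,0,0.04],[0,0,0]]
    - [[0,0,0.03],[0,0,0]]
    - [[0,0,0.02],[0,0,0]]
    - [[0,0,0.018],[0,0,0]]
    - [[0,0,0],[0,0,0]]
    - [[0,0,0],[0,0,0]]

```text
time_s: 30.25
ee_pos: [618.9, 83.2, 97.5]
ee_rot: [179.9, -0.0, 90.0]
force: [0.0, -0.0, -0.3]
gripper_width: 29.5
gripper_force: 19.4
```

send_rows:
  deltas:
    - [[0,0,0],[0,0,0]]
    - [[0,0,0],[0,0,0]]
    - [[0,0,0],[0,0,0]]
    - [[0,0,-0.03],[0,0,0]]
    - [[0,0,-0.07],[0,0,0]]
    - [[0,0,-0.08],[0,0,0]]
    - [[0,0,-0.08],[0,0,0]]
    - [[0,0,-0.05],[0,0,0]]
    - [[0.06,-0.07,0],[0,0,0]]
    - [[0.06,-0.07,0],[0,0,0]]
  grip: 0.25

```text
time_s: 31.25
ee_pos: [548.6, 143.6, 253.1]
ee_rot: [179.8, -0.1, 89.9]
force: [0.1, 0.3, 0.9]
gripper_width: 68.1
gripper_force: 0.0
```

send_rows:
  deltas:
    - [[0,0,0],[0,0,0]]
    - [[0,0,0],[0,0,0]]
    - [[0,0,0],[0,0,0]]

```text
time_s: 31.55
ee_pos: [549.2, 143.0, 252.2]
ee_rot: [179.9, 0.0, 90.0]
force: [0.9, 0.1, 0.2]
gripper_width: 68.6
gripper_force: 0.0
```

```bash
python3 - <<'E'
from h import *
s=state();print(s["ee_pos"],s["time_s"],s["force"])
w=calibration("wrist"); W=np.ascontiguousarray(grab_frame("wrist"))
for k,(h,r) in enumerate([(84,15),(112,19)]*2):
    th=2.457-k*np.pi/2; X=np.array([548.3+90*np.cos(th),139.0+90*np.sin(th),24+h])
    q=np.array([proj(w,X+r*np.array([np.cos(t),np.sin(t),0])) for t in np.linspace(0,6.28,40)])
    cv2.polylines(W,[np.round(q).astype(int)],True,(255,0,0),1)
S=grab_frame("scene");D=grab_frame("side")
o=np.zeros((420,800,3),np.uint8);o[:,:420]=W[:,70:490]
o[:200,422:800]=cv2.resize(S[130:230,170:359],(378,200));o[202:420,422:800]=cv2.resize(D[140:249,200:389],(378,218))
cv2.imwrite("pics/p6.png",o[:,:,::-1])
E
```

```text
[549.24946953 142.9780526  252.18265355] 31.55 [0.89263912 0.10870112 0.16569425]
```

View pics/p6.png

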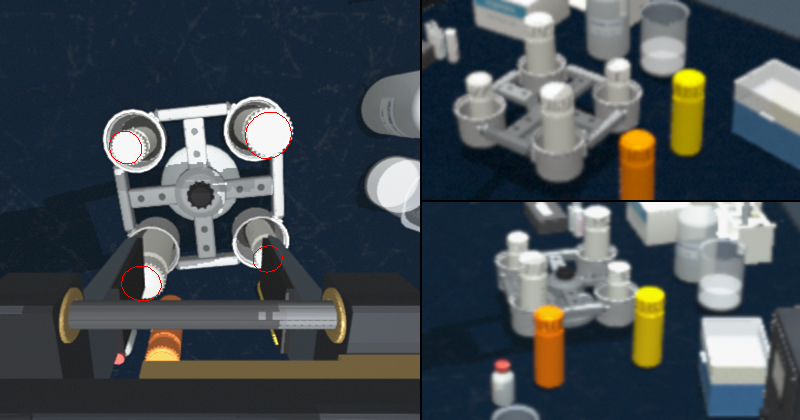

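All four bottles stand upright, and their caps lie on the predicted circles (about (125,147), (268,135), (141,283) and (266,258)). The large pair and the small pair are each in opposite buckets. The dropper is untouched and the gripper is clear, so I'm handing in.

```bash
python3 -c "
from workcell import *
print(job_done())"
```

```text
the job is handed in; nothing more can be done
None
```

I loaded all four bottles upright, the large pair and the small pair each in opposite buckets, without touching the dropper or beaker, and handed the job in at about 32 s; no verdict was returned.

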